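# Hold a bar handle against a cupboard door for screwing

## Task

Be the third hand while someone screws a new bar handle onto the cupboard door from behind: pick the aluminium handle up off the ledge, set its two feet flush over the two screw holes in the upright door's face, and press the sprung door back with it until the black pointer stands in the green zone (about 10 N), never as far as the red. Keep it pressed steadily there for a few seconds and finish still gripping and pressing, the handle held up by the gripper alone and nothing but the handle touching the door. Leave the toothbrush holder, soap and dish, shower cap case and nail clipper where they are.

Things in the scene. Friction and masses are not known exactly. Their poses are not given: they have to be found in the camera images.
- handle: loose aluminium bar handle, about 100 g, flat on the ledge: a bar 150 mm long (x), 12 wide (y), 16 high (z), with two feet 14 mm wide and 16 high standing out 40 mm from the bar to +y at x = -64 and +64 mm (end faces at y = 46 mm; 40 mm of finger room between bar and door). Origin: centre of the bar's underside; z up. Its +y starts roughly towards the door.
- foot_l (a point): centre of the end face of the handle's foot at -x (handle frame -64, 46, 8 mm); axes as the handle's
- foot_r (a point): centre of the end face of the handle's foot at +x (handle frame 64, 46, 8 mm); axes as the handle's
- door_face (a point): white plastic door standing on its long edge: 260 mm long (x), 16 thick (y), from 23 to 155 mm above the ledge. This point is on its face midway between the holes, 120 mm above the ledge; the face looks to -y, z up. It slides only along its +y, on a sprung carriage on a stand behind the face. Blue marks on the top edge stand above the holes.
- hole_l (a point): screw hole in the door's face for foot_l, a dark dot 8 mm wide, 120 mm above the ledge (64 mm to -x of door_face); moves with the door; axes as the door's
- hole_r (a point): screw hole in the door's face for foot_r (64 mm to +x of door_face); moves with the door; axes as the door's
- door (a joint): how far the door is pushed back along its +y against springs, m: 0 at rest, end stop 0.030. Stiffness 700 N/m, no preload (0.014 m is about 10 N). A black pointer moves with it over a scale plate 112 mm above the ledge beyond the door's -x end: white 0 to 8 mm, green 8 to 20, yellow 20 to 25, red 25 to 30
- stand: the grey plastic stand that carries the door and the scale, fixed to the ledge; origin on the ledge below door_face at rest, axes as the door's (270 x 120 mm base behind the face, scale column 115 mm high at x = -185 mm)
- toothbrush_holder: bystander: white ceramic toothbrush holder, 72 mm across, with two brushes up to 170 mm; origin under its centre
- soap_dish: bystander: bamboo soap dish, 115 x 76 x 16 mm; origin under its centre
- soap: bystander: bar of coconut soap on the dish, 75 x 50 x 24 mm; origin under its centre
- cap_case: bystander: round green plastic shower cap case, 94 mm across, 34 mm high; origin under its centre
- nail_clipper: bystander: steel nail clipper, 58 x 12 x 11 mm, lying flat; origin under its centre
Mind the look-alikes: they are no part of the job. What is meant by the handle is not yellow, and is the smaller of those in its own colour.

How it is judged:
By the outcome, as a careful person would: the job done as asked, in the order asked, and still so for the second after the job is handed in, while the arm keeps its last pose, push and grip.
It also fails if it takes over 58 s, if anything falls off the work surface, if the arm or the gripper's body presses on something with over 40 N, if the wrist force passes 120 N, or if a joint passes its speed limit or range.

## Robot

A 7-joint arm with a two-finger parallel gripper is mounted at the origin on the work surface. World frame = base frame: x ahead of the robot, y to its left, z up, the work surface at z = 0. Lengths are in m, angles in rad, forces in N, time in s.
With the tool pointing down it reaches from about 0.425 to 0.95 m from the base axis. Payload 16.7 kg.
Tool frame: the origin (TCP) lies at the very end of the fingers, on their centre line; the grasp point (between the pads) lies 19 mm behind it; z points along the fingers, y is the line along which they close (so a half turn about z gives the same grasp; the last joint's range is limited). The gripper opens to 94 mm and grips with 3 to 60 N. Pads are 16 mm wide; open, the fingers measure 119 mm over their backs; the gripper's body (75 mm by 177 mm) begins 78 mm behind the grasp point.
Start: joints at [1.038, 0.426, 0.074, 1.606, -0.034, 1.111, -0.067], TCP at [0.252, -0.626, 0.205] pointing down, gripper open.
Joint ranges: [-2.85, 2.85], [-0.5, 2.14], [-1.23, 1.37], [0.21, 2.46], [-1.02, 4.16], [0.16, 2.05], [-2.73, 2.73]. Speed limits (rad/s): [1.89, 1.89, 2.39, 2.39, 3.01, 3.01, 3.01].

## Interface

Orientations are given as a unit quaternion [w, x, y, z].
In Python, from station import manip gives the robot as it stands. The module is installed in compiled form; this text tells all that it offers.
- The arm moves only by the tool move_arm, never from a script. Its argument "motion" is a list of rows, each an object of numbers: "hand": the opening, from 0 (shut) to 1 (fully open); "tx", "ty", "tz": the shift along the world's x, y, z in units of 30 mm (1.0 is 30 mm); "ax", "ay", "az": the turn, a rotation vector about the world's x, y, z in degrees. A call has 1 to 10 rows; each row is the pose to reach, as a shift and turn from the pose commanded when the call began; what a row does not reach only later rows make up. A row lasts 1/8 s, in which the tool goes at most 62.5 mm and 10.7 degrees, less where a joint would pass 70% of its speed; a pose out of reach is approached as far as the arm can. A call with a gripper value outside its range is refused whole. The fingers move at their own pace and stop on an object; "newtons" is the grip in N (left out, the last holds). Time passes only in rows, so rows that repeat a pose let the fingers close. It gives the time, the measured TCP pose, the force, the opening and the grip force at its end, in the units of the state.
- manip.get_obs(): the state, without advancing time (a new reading comes with each control period).
- manip.get_image(name): name is "side" or "top"; returns a dict with "frame" (420x560x3 uint8, blue, green, red), "intrinsics" (3x3 intrinsics, pixels), "k1" (the pictures are not rectified: a ray, as slopes to the right and down, at radius r is drawn at 1 + k1 r^2 times it, then the intrinsics apply), "rvec" (rotation vector, rad) and "tvec" (3), from world to camera coordinates, as OpenCV has them. Camera axes: x right, y down, z forward; pixel columns grow to the right and rows downward; lengths in m; the calibration is good to about 2 mm. A picture is of the moment at which its call begins. There is no depth.
- manip.job_done(): hands the job in; it is judged then, once.
The state is a dict: "t": time; "q": joint angles; "joint_vel": joint speeds; "joint_efforts": joint torques, N m; "position": TCP position; "ee_rot": TCP orientation; "ft_force": force on the tool from outside, world axes, zero at the start; "torque": the same for the moment, N m; "width": finger opening in m; "finger_force": force on a finger pad.
Only numpy, scipy, OpenCV 4.12 (cv2) and the standard library are available. Lean on these libraries where they do the work, as an engineer would, in place of code of your own. Each camera call takes 0.05 s, during which the arm holds its last target. There are 200 camera calls.

## Working session

There is one attempt and no reset: what is moved stays moved. The work goes in short steps, Python scripts to look and compute and a tool call to move; the robot and the scene stay as the last step left them, time stands still between calls to the robot, and variables do not carry over. Pictures are saved under pics/ and viewed, at most 10 in all, crops included, and the job is handed in when it is done.

Besides the shell and the picture viewer there is one more tool, called after "Emit:" as name([rows], argument=value, ...), one row to a line, values as JSON. move_arm: Moves the arm, as the interface text tells. Its arguments: {"type":"object","properties":{"motion":{"type":"array"},"newtons":{"type":"number"}},"required":["motion"]}

```bash
mkdir -p pics; cat > h.py <<'E'
import numpy as np, cv2
from station import manip
def grab(n,f=None):
    im=manip.get_image(n)
    im={k:(np.array(v) if k!='k1' else v) for k,v in im.items()}
    if f: cv2.imwrite('pics/'+f,im['frame'])
    return im
def cam(im):
    R=cv2.Rodrigues(im['rvec'].astype(float))[0]; return R,-R.T@im['tvec'].reshape(3)
def ray(im,uv):
    K=im['intrinsics'].astype(float); D=np.array([im['k1'],0,0,0],float)
    p=cv2.undistortPointsIter(np.array(uv,float).reshape(-1,1,2),K,D,None,None,(3,100,1e-12)).reshape(-1,2)
    R,c=cam(im); d=np.c_[p,np.ones(len(p))]@R; return c,d
def onz(im,uv,z):
    c,d=ray(im,uv); return c+d*((z-c[2])/d[:,2])[:,None]
def proj(im,P):
    return cv2.projectPoints(np.array(P,float).reshape(-1,3),im['rvec'].astype(float),im['tvec'].astype(float),im['intrinsics'].astype(float),np.array([im['k1'],0,0,0],float))[0].reshape(-1,2)
def tri(ia,ua,ib,ub):
    ca,da=ray(ia,ua); cb,db=ray(ib,ub); out=[]
    for a,b in zip(da,db):
        s=np.linalg.lstsq(np.c_[a,-b],cb-ca,rcond=None)[0]; p,q=ca+a*s[0],cb+b*s[1]; out.append(np.r_[(p+q)/2,np.linalg.norm(p-q)])
    return np.array(out)
E
python3 - <<'E'
from h import *
np.set_printoptions(precision=4,suppress=True)
for n in('side','top'):
    im=grab(n,n+'0.png'); R,c=cam(im); print(n,c,R[2],im['k1'],im['intrinsics'][0,0])
o=manip.get_obs(); print(o['position'],o['ee_rot'],o['width'],o['t'],o['ft_force'])
E
```

```text
side [0.386  0.9034 0.7741] [ 0.1242 -0.7441 -0.6564] -0.028360519460218572 441.4003263375511
top [0.3828 0.1499 1.0983] [ 0.1345 -0.0239 -0.9906] 0.060411960693822916 495.8489065697652
[ 0.2519 -0.6258  0.2049] [-0.0006  0.9817  0.1902 -0.0001] 0.09373543313079072 0.1 [-0.6326  0.0073 -0.0257]
```

View pics/top0.png

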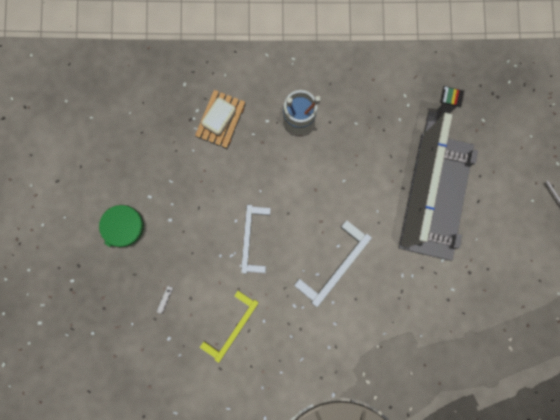

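View pics/side0.png

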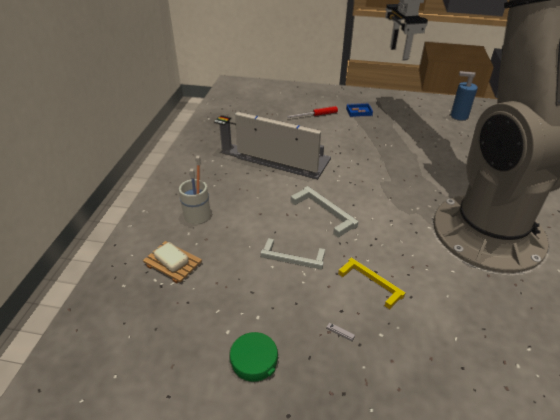

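The top view shows three look-alike handles: yellow at (230,328), grey at (250,240) and a larger grey one at (335,265). The one meant should be the grey one at (250,240), because it isn't yellow and it's the smaller of the two greys. The door's top edge runs from (446,115) to (425,240), with blue marks near (442,145) and (430,208). The scale is at (452,97). I'll confirm with sizes and one crop.

```bash
cat >> h.py <<'E'
def comps(im,mask,z,amin=30):
    out=[]
    cs,_=cv2.findContours(mask,cv2.RETR_EXTERNAL,cv2.CHAIN_APPROX_NONE)
    for c in cs:
        if cv2.contourArea(c)<amin: continue
        w=onz(im,c.reshape(-1,2),z)[:,:2]; r=cv2.minAreaRect((w*1000).astype(np.float32)); out.append((c,w,r))
    return out
E
python3 - <<'E'
from h import *
np.set_printoptions(precision=4,suppress=True)
im=grab('top'); f=im['frame']; hsv=cv2.cvtColor(f,cv2.COLOR_BGR2HSV)
m=((hsv[...,2]>165)&(hsv[...,1]<60)).astype(np.uint8)*255; m[:45]=0; 
for c,w,r in comps(im,m,.016): print('grey',cv2.boundingRect(c),cv2.contourArea(c),np.round(r[0],1),np.round(r[1],1),round(r[2],1))
b=cv2.inRange(hsv,(105,90,60),(130,255,255)); b[:,:400]=0
n,l,s,ce=cv2.connectedComponentsWithStats(b)
for i in range(1,n):
    if s[i,4]>3: print('blue',ce[i],s[i,4],onz(im,[ce[i]],.155)[0])
a=cv2.resize(f[190:310,190:390],None,fx=3,fy=3,interpolation=cv2.INTER_CUBIC)
d=cv2.resize(f[80:270,390:490],None,fx=3,fy=3,interpolation=cv2.INTER_CUBIC)
cv2.imwrite('pics/c1.png',a); 
s=grab('side'); e=cv2.resize(s['frame'][100:180,200:340],None,fx=3.4,fy=3.4,interpolation=cv2.INTER_CUBIC)
cv=np.zeros((600,800,3),np.uint8); cv[:570,:300]=d; cv[:e.shape[0],310:310+e.shape[1]]=e; g=cv2.resize(a,(480,288)); cv[290:578,310:790]=g
cv2.imwrite('pics/c2.png',cv)
E
```

```text
grey (158, 293, 11, 19) 54.5 [350.  372.5] [ 8.3 42.1] 69.3
grey (295, 221, 76, 85) 865.0 [431.9   7.1] [ 66.8 193.2] 50.3
grey (421, 209, 12, 32) 174.5 [ 512.7 -201.2] [14.9 69.6] 76.1
grey (240, 205, 30, 68) 461.5 [483.3 176.6] [ 52.8 148. ] 84.8
grey (427, 147, 18, 60) 338.0 [ 621.3 -227.6] [ 14.7 138.5] 76.3
grey (440, 114, 12, 30) 156.5 [ 730.1 -254. ] [14.4 69.3] 75.9
grey (202, 98, 32, 35) 600.0 [764.6 258.6] [46.7 72.3] 57.6
blue [442.1111 144.4444] 9 [ 0.6538 -0.1946  0.155 ]
blue [429.1538 207.2308] 13 [ 0.5295 -0.1635  0.155 ]
```

View pics/c2.png

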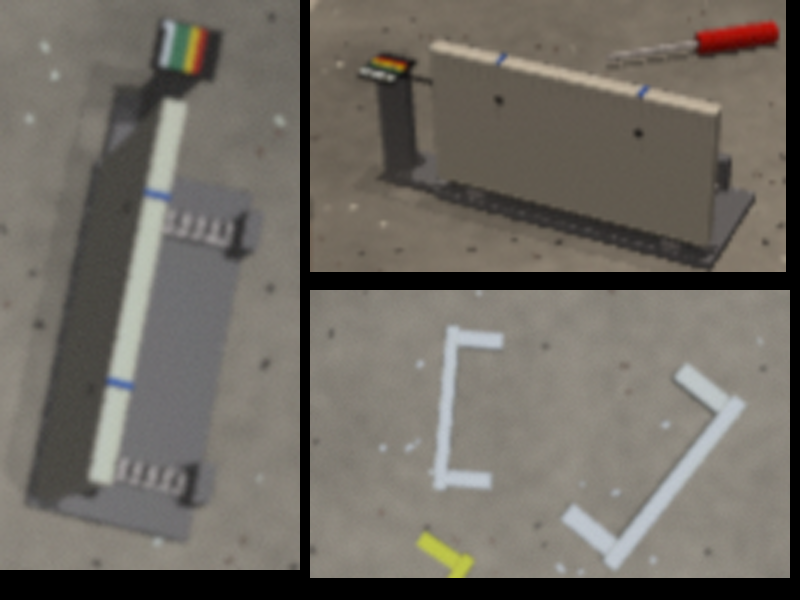

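The crop confirms it. The small grey handle measures 148 x 53 mm (expected 150 x 52), while the other grey one is 193 x 67. The blue marks are 128 mm apart, as they should be, and the holes show in the side view near (255,129) and (296,139). The scale pointer is at the white end. The bar's centre is about (0.485, 0.1965), with the handle's +y pointing at about -95° and the door's +y at about -104°.

Emit:
move_arm([
  {"tx":2,"ty":3,"tz":2.5,"az":-5,"hand":0.6},
  {"tx":3,"ty":5,"tz":2.5,"az":-10,"hand":0.6},
  {"tx":4.5,"ty":7.5,"tz":2.5,"az":-15,"hand":0.6},
  {"tx":6,"ty":10,"tz":2.5,"az":-20,"hand":0.6},
  {"tx":6.6,"ty":12.5,"tz":2.5,"az":-27,"hand":0.6},
  {"tx":6.8,"ty":14.5,"tz":2.5,"az":-27,"hand":0.6},
  {"tx":7,"ty":16.5,"tz":2,"az":-27,"hand":0.6},
  {"tx":7.2,"ty":18.5,"tz":1,"az":-27,"hand":0.6},
  {"tx":7.4,"ty":20.5,"tz":0,"az":-27,"hand":0.6},
  {"tx":7.6,"ty":22.5,"tz":-1,"az":-27,"hand":0.6},
])

```text
$.motion[0]: bad value
```

```bash
python3 - <<'E'
from h import *
np.set_printoptions(precision=4,suppress=True)
o=manip.get_obs(); print(o['t'],o['position'],o['ee_rot'],o['width'],o['q'])
s=grab('side'); print('holes',onz(s,[(255.3,129.4),(296.5,139.1)],.12))
E
```

```text
0.2 [ 0.252  -0.6259  0.2051] [-0.0004  0.9817  0.1902 -0.0001] 0.094171583662416 [ 1.0385  0.4265  0.0738  1.6063 -0.0341  1.1108 -0.0671]
holes [[ 0.6536 -0.1834  0.12  ]
 [ 0.5289 -0.1538  0.12  ]]
```

Emit:
move_arm([
  {"tx":2.0,"ty":3.0,"tz":2.5,"ax":0,"ay":0,"az":-5,"hand":0.6},
  {"tx":3.0,"ty":5.0,"tz":2.5,"ax":0,"ay":0,"az":-10,"hand":0.6},
  {"tx":4.5,"ty":7.5,"tz":2.5,"ax":0,"ay":0,"az":-15,"hand":0.6},
  {"tx":6.0,"ty":10.0,"tz":2.5,"ax":0,"ay":0,"az":-20,"hand":0.6},
  {"tx":6.6,"ty":12.5,"tz":2.5,"ax":0,"ay":0,"az":-27,"hand":0.6},
  {"tx":6.8,"ty":14.5,"tz":2.5,"ax":0,"ay":0,"az":-27,"hand":0.6},
  {"tx":7.0,"ty":16.5,"tz":2.0,"ax":0,"ay":0,"az":-27,"hand":0.6},
  {"tx":7.2,"ty":18.5,"tz":1.0,"ax":0,"ay":0,"az":-27,"hand":0.6},
  {"tx":7.4,"ty":20.5,"tz":0.0,"ax":0,"ay":0,"az":-27,"hand":0.6},
  {"tx":7.6,"ty":22.5,"tz":-1.0,"ax":0,"ay":0,"az":-27,"hand":0.6},
])

```text
t: 1.5
position: [0.4633, -0.0688, 0.2202]
ee_rot: [0.0, 0.999, -0.044, 0.001]
ft_force: [1.7, -0.0, -0.7]
width: 0.0568
finger_force: 0.0
```

Emit:
move_arm([
  {"tx":0,"ty":0,"tz":0,"ax":0,"ay":0,"az":0,"hand":0.6},
  {"tx":0,"ty":0,"tz":0,"ax":0,"ay":0,"az":0,"hand":0.6},
  {"tx":0,"ty":0,"tz":0,"ax":0,"ay":0,"az":0,"hand":0.6},
])

```text
t: 1.88
position: [0.4631, -0.0718, 0.2206]
ee_rot: [0.0, 0.999, -0.045, 0.0]
ft_force: [0.7, 0.0, -0.6]
width: 0.0562
finger_force: 0.0
```

```bash
cat >> h.py <<'E'
def state():
    np.set_printoptions(precision=4,suppress=True)
    from scipy.spatial.transform import Rotation as Ro
    o=manip.get_obs(); q=np.array(o['ee_rot']); R=Ro.from_quat(q[[1,2,3,0]]).as_matrix()
    print('t',o['t'],'pos',np.array(o['position']),'yaw_y',np.degrees(np.arctan2(R[1,1],R[0,1])),'z',R[:,2],'w',o['width'],'ff',o['finger_force'],'ft',np.array(o['ft_force']),'tq',np.array(o['torque'])); return o,R
E
python3 -c "
from h import *
state()"
```

```text
t 1.875 pos [ 0.4631 -0.0718  0.2206] yaw_y -95.17487228585023 z [ 0.0005 -0.0002 -1.    ] w 0.05623165675214093 ff 0.0 ft [ 0.664   0.0023 -0.6089] tq [-0.0701  0.0536  0.0205]
```

Emit:
move_arm([
  {"tx":0.2,"ty":2.0,"tz":-1.0,"ax":0,"ay":0,"az":0,"hand":0.6},
  {"tx":0.4,"ty":4.0,"tz":-2.0,"ax":0,"ay":0,"az":0,"hand":0.6},
  {"tx":0.6,"ty":6.0,"tz":-3.5,"ax":0,"ay":0,"az":0,"hand":0.6},
  {"tx":0.73,"ty":7.5,"tz":-4.5,"ax":0,"ay":0,"az":0,"hand":0.6},
  {"tx":0.73,"ty":8.94,"tz":-5.35,"ax":0,"ay":0,"az":0,"hand":0.6},
  {"tx":0.73,"ty":8.94,"tz":-5.35,"ax":0,"ay":0,"az":0,"hand":0.6},
  {"tx":0.73,"ty":8.94,"tz":-5.35,"ax":0,"ay":0,"az":0,"hand":0.6},
  {"tx":0.73,"ty":8.94,"tz":-5.35,"ax":0,"ay":0,"az":0,"hand":0.6},
])

```text
t: 2.88
position: [0.4858, 0.1959, 0.0605]
ee_rot: [0.0, 0.999, -0.046, 0.001]
ft_force: [0.2, -0.7, 0.5]
width: 0.0566
finger_force: 0.0
```

```bash
python3 -c "
from h import *
state()
a=grab('side')['frame'];b=grab('top')['frame']
cv2.imwrite('pics/hov.png',np.hstack([cv2.resize(a[190:290,230:360],(390,300)),cv2.resize(b[190:290,190:320],(390,300))]))"
```

```text
t 2.875 pos [0.4858 0.1959 0.0605] yaw_y -95.22219291320161 z [ 0.0014 -0.0003 -1.    ] w 0.05658737689986446 ff 0.0 ft [ 0.195  -0.7136  0.5168] tq [ 0.0309  0.0334 -0.0028]
```

View pics/hov.png

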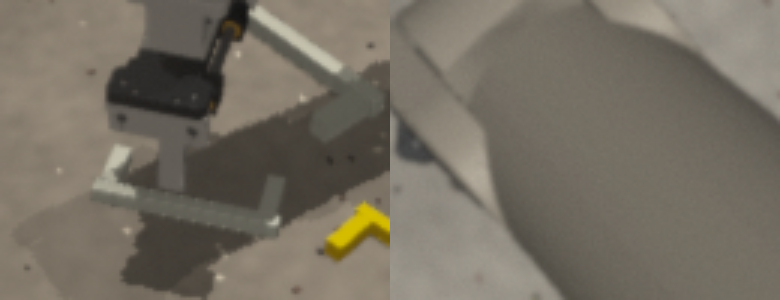

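The side view shows the open fingers at crop (170,165), straddling the bar from (100,190) to (275,225), with nothing else near. The arm hides the scene in the top view. I'll go down and grip.

Emit:
move_arm([
  {"tx":0,"ty":0,"tz":-1.0,"ax":0,"ay":0,"az":0,"hand":0.6},
  {"tx":0,"ty":0,"tz":-1.6,"ax":0,"ay":0,"az":0,"hand":0.6},
  {"tx":0,"ty":0,"tz":-1.9,"ax":0,"ay":0,"az":0,"hand":0.6},
  {"tx":0,"ty":0,"tz":-1.9,"ax":0,"ay":0,"az":0,"hand":0.6},
  {"tx":0,"ty":0,"tz":-1.9,"ax":0,"ay":0,"az":0,"hand":0.3},
  {"tx":0,"ty":0,"tz":-1.9,"ax":0,"ay":0,"az":0,"hand":0.0},
  {"tx":0,"ty":0,"tz":-1.9,"ax":0,"ay":0,"az":0,"hand":0.0},
  {"tx":0,"ty":0,"tz":-1.9,"ax":0,"ay":0,"az":0,"hand":0.0},
  {"tx":0,"ty":0,"tz":-1.9,"ax":0,"ay":0,"az":0,"hand":0.0},
  {"tx":0,"ty":0,"tz":-1.9,"ax":0,"ay":0,"az":0,"hand":0.0},
], newtons=40)

```text
t: 4.22
position: [0.4849, 0.1974, 0.0028]
ee_rot: [0.0, 0.999, -0.044, 0.0]
ft_force: [-0.9, -1.9, 4.1]
width: 0.0115
finger_force: 40.0
```

```bash
python3 -c "
from h import *
state()"
```

```text
t 4.225 pos [0.4849 0.1974 0.0028] yaw_y -95.07309304595701 z [ 0.0001 -0.0001 -1.    ] w 0.011464984176929476 ff 40.00101685523987 ft [-0.9416 -1.8704  4.064 ] tq [-0.2729  0.1607 -0.0577]
```

The bar is gripped: opening 11.5 mm, 40 N. Next I'll lift it and carry it to about 30 mm in front of the door, turned to match.

Emit:
move_arm([
  {"tx":0,"ty":0,"tz":1.0,"ax":0,"ay":0,"az":0,"hand":0},
  {"tx":0,"ty":0,"tz":2.5,"ax":0,"ay":0,"az":0,"hand":0},
  {"tx":0.5,"ty":-1.2,"tz":3.73,"ax":0,"ay":0,"az":-2,"hand":0},
  {"tx":1.1,"ty":-2.7,"tz":3.73,"ax":0,"ay":0,"az":-4,"hand":0},
  {"tx":1.8,"ty":-4.3,"tz":3.73,"ax":0,"ay":0,"az":-6,"hand":0},
  {"tx":2.5,"ty":-5.9,"tz":3.73,"ax":0,"ay":0,"az":-8.6,"hand":0},
  {"tx":3.2,"ty":-7.5,"tz":3.73,"ax":0,"ay":0,"az":-8.6,"hand":0},
  {"tx":3.8,"ty":-8.9,"tz":3.73,"ax":0,"ay":0,"az":-8.6,"hand":0},
  {"tx":4.19,"ty":-9.78,"tz":3.73,"ax":0,"ay":0,"az":-8.6,"hand":0},
  {"tx":4.19,"ty":-9.78,"tz":3.73,"ax":0,"ay":0,"az":-8.6,"hand":0},
])

```text
t: 5.48
position: [0.6107, -0.0984, 0.1141]
ee_rot: [0.0, 0.993, -0.121, -0.0]
ft_force: [-0.1, 0.7, -1.0]
width: 0.0115
finger_force: 40.0
```

Emit:
move_arm([
  {"tx":0,"ty":0,"tz":0,"ax":0,"ay":0,"az":0,"hand":0},
  {"tx":0,"ty":0,"tz":0,"ax":0,"ay":0,"az":0,"hand":0},
  {"tx":0,"ty":0,"tz":0,"ax":0,"ay":0,"az":0,"hand":0},
])

```text
t: 5.85
position: [0.6105, -0.095, 0.1148]
ee_rot: [-0.0, 0.993, -0.118, 0.0]
ft_force: [0.1, -1.1, -1.7]
width: 0.0116
finger_force: 40.0
```

```bash
python3 -c "
from h import *
state()
a=grab('side','s5.png')['frame'];b=grab('top','t5.png')['frame']
cv2.imwrite('pics/v5.png',np.hstack([cv2.resize(a[95:215,210:340],None,fx=3,fy=3,interpolation=2),cv2.resize(b[100:220,365:495],None,fx=3,fy=3,interpolation=2)]))"
```

```text
t 5.85 pos [ 0.6105 -0.095   0.1148] yaw_y -103.60293708968982 z [ 0.0002  0.0001 -1.    ] w 0.011564090806261617 ff 39.99961853027344 ft [ 0.0572 -1.0693 -1.6852] tq [ 0.1228 -0.0092 -0.0111]
```

View pics/v5.png

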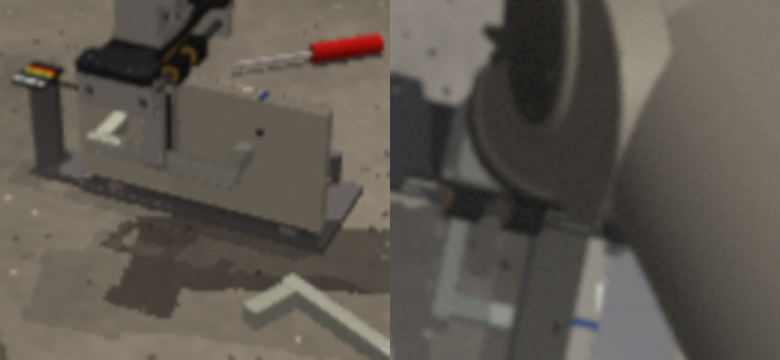

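The side crop shows the handle level, in front of the door and gripped at its centre. The feet are at crop (118,122) and (243,150), and the right hole is at (260,132). The top crop shows the near foot's end at about (512,316) and the near blue mark at (585,323). I'll measure how far the handle sits off along the door.

```bash
cat > m.py <<'E'
from h import *
o,R=state(); p=np.array(o['position']); y=R[:2,1]; x=np.array([y[1],-y[0]])
z0=p[2]-.0028
H=lambda a,b,c: np.r_[p[:2]+x*a/1e3+y*b/1e3,z0+c/1e3]
t=grab('top'); s=grab('side')
def loc(w): d=np.asarray(w)[:2]-p[:2]; return np.round([d@x*1e3,d@y*1e3],1)
g=cv2.cvtColor(t['frame'],cv2.COLOR_BGR2HSV)
c=proj(t,[H(64,40,16)])[0]
m=((g[...,2]>140)&(g[...,1]<60)).astype(np.uint8)*255
n,l,st,ce=cv2.connectedComponentsWithStats(m)
print('exp foot top',c, 'val', g[int(c[1]),int(c[0])])
u0,v0=int(c[0]),int(c[1])
print(g[v0-9:v0+12,u0-12:u0+14,2])
b=cv2.inRange(g,(105,90,60),(130,255,255)); b[:,:400]=0
n,l,st,ce=cv2.connectedComponentsWithStats(b)
for i in range(1,n):
    if st[i,4]>3: w=onz(t,[ce[i]],.155)[0]; print('mark',ce[i],w,'in handle frame',loc(w))
for k in (57,71): print('foot edges expected px',k,proj(t,[H(k,20,16),H(k,46,16)]).ravel())
print('side: bar ends R top/bot outer',proj(s,[H(75,-6,16),H(75,-6,0),H(-75,-6,16),H(-75,-6,0)]).round(1).tolist())
gs=cv2.cvtColor(s['frame'],cv2.COLOR_BGR2GRAY)
# overlay
vs=s['frame'].copy(); vt=t['frame'].copy()
def dots(v,im,P,k,x0,y0):
    for q in (proj(im,P)-[x0,y0]+.5)*k: cv2.circle(v,tuple(int(a) for a in q),2,(0,0,255),-1)
P=[H(a,b,16) for a,b in((-75,-6),(75,-6),(75,6),(71,46),(57,46),(-71,46),(-57,46))]+[H(75,-6,0),H(-75,-6,0)]
A=cv2.resize(s['frame'][120:175,225:305],None,fx=6,fy=6,interpolation=2); dots(A,s,P,6,225,120)
B=cv2.resize(t['frame'][160:220,375:440],None,fx=5,fy=5,interpolation=2); dots(B,t,P,5,375,160)
C=np.zeros((max(A.shape[0],B.shape[0]),A.shape[1]+B.shape[1],3),np.uint8); C[:A.shape[0],:A.shape[1]]=A; C[:B.shape[0],A.shape[1]:]=B
cv2.imwrite('pics/ov%.2f.png'%o['t'],C); print(C.shape)
E
python3 m.py; ls pics
```

```text
t 5.95 pos [ 0.6106 -0.0954  0.1148] yaw_y -103.63047648570263 z [ 0.0002  0.     -1.    ] w 0.011876123614581749 ff 39.99959349632263 ft [-0.2491 -0.4107 -1.0433] tq [0.0962 0.018  0.0254]
exp foot top [402.151  204.8048] val [ 45  14 145]
[[ 96  95  96  96  98  97  98  94  92  86  81  82  82  81  84  81  78  76
   69  61  63  67  72  72  71  72]
 [ 97  98 101 100  96 100  99  96  93  87  82  83  82  85  82  80  79  76
   66  60  65  68  72  71  72  73]
 [ 98 100  99  98  99  98  99  99  94  90  86  82  86  83  81  82  79  73
   66  61  68  70  70  74  73  72]
 [102 104 102 104 102 100 100  97  95  89  83  82  83  82  83  81  80  72
   63  62  67  68  72  72  73  73]
 [110 108 110 107 106 104 104 101  95  92  88  84  83  82  83  82  81  74
   64  66  68  73  74  72  72  72]
 [113 115 115 114 111 110 107 107 106 108 100  96  94  89  88  89  80  70
   64  64  69  71  74  72  72  73]
 [115 116 114 116 113 113 116 115 122 126 124 120 115 110 105  99  86  74
   61  63  69  71  72  72  69  73]
 [114 115 115 115 115 117 115 120 127 138 141 138 134 132 127 116  95  75
   65  65  71  71  73 
[... 1120 characters left out ...]
 105  96  92  87  85  84  83  85  83  80  75  67  65  67
   71  73  74  74  74  72  74  72]
 [103 102 103 104 101  96  91  88  86  82  84  83  83  81  74  65  65  70
   70  73  74  72  74  74  75  73]
 [102 100 103 104 104  95  90  88  87  84  86  84  84  79  69  64  66  68
   74  72  72  72  75  74  76  73]]
mark [429.5556 207.4444] [ 0.5291 -0.1642  0.155 ] in handle frame [62.9 86.1]
foot edges expected px 57 [392.9624 199.1421 405.8057 202.1056]
foot edges expected px 71 [391.5693 205.9062 404.4347 208.8814]
side: bar ends R top/bot outer [[288.1, 152.2], [288.0, 157.2], [238.0, 139.7], [238.3, 144.7]]
(330, 805, 3)
c1.png
c2.png
hov.png
ov5.95.png
s5.png
side0.png
t5.png
top0.png
v5.png
```

View pics/ov5.95.png

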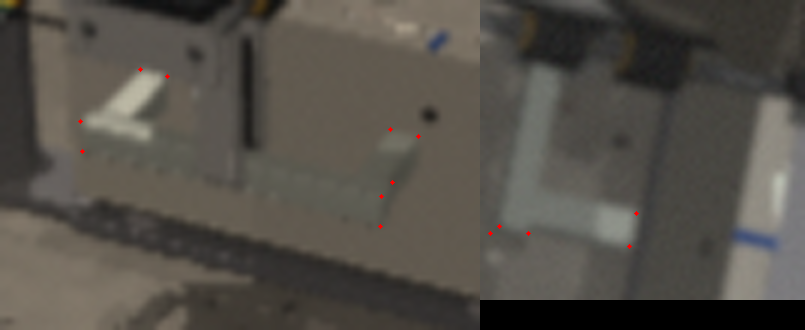

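```bash
python3 - <<'E'
from h import *
o,R=state(); p=np.array(o['position']); y=R[:2,1]; x=np.array([y[1],-y[0]])
s=grab('side'); f=cv2.imread('pics/side0.png'); g=cv2.cvtColor(f,cv2.COLOR_BGR2GRAY).astype(float)
def dc(u,v,r=4):
    w=g[v-r:v+r+1,u-r:u+r+1]; b=np.median(w); k=np.clip(b-12-w,0,None); Y,X=np.mgrid[v-r:v+r+1,u-r:u+r+1]; return (k*X).sum()/k.sum(),(k*Y).sum()/k.sum()
hs=[dc(255,129),dc(296,139)]; W=onz(s,hs,.12); print(hs,W)
hsv=cv2.cvtColor(f,cv2.COLOR_BGR2HSV); b=cv2.inRange(hsv,(105,70,50),(130,255,255)); b[:100]=0;b[160:]=0;b[:,:240]=0;b[:,330:]=0
n,l,st,ce=cv2.connectedComponentsWithStats(b); M=[]
for i in range(1,n): print('mark side',ce[i],st[i,4],onz(s,[ce[i]],.155)[0]); M.append(ce[i])
for w in W: d=w[:2]-p[:2]; print('hole in handle frame',d@x*1e3,d@y*1e3)
# handle's right foot top face in the side picture, now
t=cv2.cvtColor(s['frame'],cv2.COLOR_BGR2GRAY)
print(t[138:162,280:300])
E
```

```text
t 6.05 pos [ 0.6106 -0.0956  0.1147] yaw_y -103.65040843139855 z [ 0.0001  0.     -1.    ] w 0.011644720395506777 ff 39.99951481819153 ft [ 0.5466 -0.1593 -0.7825] tq [ 0.0697  0.0118 -0.0107]
[(np.float64(255.0814814814815), np.float64(129.03703703703704)), (np.float64(296.126582278481), np.float64(138.77215189873417))] [[ 0.6547 -0.1853  0.12  ]
 [ 0.5302 -0.1553  0.12  ]]
mark side [256.  116.5] 2 [ 0.6532 -0.1957  0.155 ]
mark side [297.5 126.5] 2 [ 0.5285 -0.1627  0.155 ]
hole in handle frame -64.01129595499312 76.71244517456402
hole in handle frame 64.07741392046792 76.92244398255721
[[ 91  90  91  92  89  90  91  90  91  91  90  91  90  90  88  67  50  64
   86  90]
 [ 91  92  91  90  91  90  90  90  91  91  89  90  92  92  88  61  34  49
   82  90]
 [ 92  90  90  91  91  91  91  90  91  90  91  90  90  91  89  81  66  76
   87  90]
 [ 90  90  90  90  90  91  90  90  91  92  95  92  92  91  92  89  86  88
   91  91]
 [ 90  90  90  91  91  91  91  91  91  99 104 105 103  98  94  91  91  91
   90  89]
 [ 91  91  90  90  90  91  90  91  98 106 110 110 108 104  94  91  89  90
   9
[... 837 characters left out ...]
  91  91
   91  90]
 [ 89  89  92  91  90  90  91  92  85  78  87  90  91  91  90  91  91  91
   91  91]
 [ 87  89  89  90  90  90  90  90  84  80  89  90  90  90  90  90  90  91
   91  91]
 [ 90  91  90  90  87  88  89  90  83  84  89  89  91  90  91  91  90  91
   91  90]
 [ 92  91  90  90  90  89  82  87  83  88  90  89  91  91  91  90  90  90
   90  91]
 [ 91  91  90  90  91  90  86  89  88  90  91  91  91  91  90  91  91  90
   91  91]
 [ 91  90  90  91  91  90  91  90  90  90  91  90  91  89  90  92  91  91
   91  90]
 [ 91  91  91  90  91  91  90  90  90  91  90  90  90  90  90  91  90  91
   91  91]
 [ 91  91  90  91  90  91  91  91  91  90  91  90  90  91  91  91  91  90
   90  91]]
```

The side view puts both holes at ±64.0 mm in the handle frame, 30.8 mm ahead of the feet and square to them. The top view agrees to within about 1 mm. I'll advance slowly and make contact.

Emit:
move_arm([
  {"tx":-0.06,"ty":-0.26,"tz":0,"ax":0,"ay":0,"az":0,"hand":0},
  {"tx":-0.12,"ty":-0.52,"tz":0,"ax":0,"ay":0,"az":0,"hand":0},
  {"tx":-0.16,"ty":-0.71,"tz":0,"ax":0,"ay":0,"az":0,"hand":0},
  {"tx":-0.19,"ty":-0.84,"tz":0,"ax":0,"ay":0,"az":0,"hand":0},
  {"tx":-0.22,"ty":-0.94,"tz":0,"ax":0,"ay":0,"az":0,"hand":0},
  {"tx":-0.23,"ty":-1.0,"tz":0,"ax":0,"ay":0,"az":0,"hand":0},
  {"tx":-0.25,"ty":-1.07,"tz":0,"ax":0,"ay":0,"az":0,"hand":0},
  {"tx":-0.27,"ty":-1.13,"tz":0,"ax":0,"ay":0,"az":0,"hand":0},
  {"tx":-0.28,"ty":-1.2,"tz":0,"ax":0,"ay":0,"az":0,"hand":0},
  {"tx":-0.3,"ty":-1.26,"tz":0,"ax":0,"ay":0,"az":0,"hand":0},
])

```text
t: 7.35
position: [0.6018, -0.1332, 0.1147]
ee_rot: [-0.0, 0.993, -0.119, 0.0]
ft_force: [2.2, 5.2, -1.2]
width: 0.0116
finger_force: 40.0
```

```bash
python3 - <<'E'
from h import *
o,R=state(); y=R[:,1]; print('push',-np.array(o['ft_force'])@y,'adv',(np.array(o['position'])-[.6106,-.0956,.1147])@y*1e3)
E
```

```text
t 7.35 pos [ 0.6018 -0.1332  0.1147] yaw_y -103.64468038660922 z [ 0.0004  0.0006 -1.    ] w 0.011608346301911427 ff 40.000067353248596 ft [ 2.2492  5.2395 -1.2008] tq [ 1.1709 -0.538   0.0335]
push 5.621485674252599 adv 38.62560182822744
```

Contact is made at about 5.6 N (8 mm of door travel). I'll press 6 mm further and hold.

Emit:
move_arm([
  {"tx":-0.02,"ty":-0.07,"tz":0,"ax":0,"ay":0,"az":0,"hand":0},
  {"tx":-0.03,"ty":-0.14,"tz":0,"ax":0,"ay":0,"az":0,"hand":0},
  {"tx":-0.05,"ty":-0.2,"tz":0,"ax":0,"ay":0,"az":0,"hand":0},
  {"tx":-0.05,"ty":-0.2,"tz":0,"ax":0,"ay":0,"az":0,"hand":0},
  {"tx":-0.05,"ty":-0.2,"tz":0,"ax":0,"ay":0,"az":0,"hand":0},
  {"tx":-0.05,"ty":-0.2,"tz":0,"ax":0,"ay":0,"az":0,"hand":0},
])

```text
t: 8.1
position: [0.6006, -0.1385, 0.1148]
ee_rot: [-0.001, 0.993, -0.119, 0.0]
ft_force: [3.4, 7.6, -1.4]
width: 0.0113
finger_force: 40.0
```

```bash
python3 - <<'E'
from h import *
o,R=state(); y=R[:,1]; print('push',-np.array(o['ft_force'])@y,'adv',(np.array(o['position'])-[.6106,-.0956,.1147])@y*1e3)
a=grab('side')['frame'];b=grab('top')['frame']
cv2.imwrite('pics/v8.png',np.hstack([cv2.resize(a[95:195,210:340],None,fx=3,fy=3,interpolation=2),cv2.resize(b[80:220,415:485],(150*2,300*2)[::1],interpolation=2)[:300] if 0 else cv2.resize(b[80:230,385:485],(200,300),interpolation=2), cv2.resize(a[105:135,205:235],(200,300),interpolation=2)]))
E
```

```text
t 8.1 pos [ 0.6006 -0.1385  0.1148] yaw_y -103.61468468366196 z [ 0.0008  0.0012 -1.    ] w 0.011272597745363338 ff 40.000587701797485 ft [ 3.4385  7.6352 -1.3996] tq [ 1.8711 -0.6057 -0.06  ]
push 8.228140089652445 adv 44.021727513531275
```

View pics/v8.png

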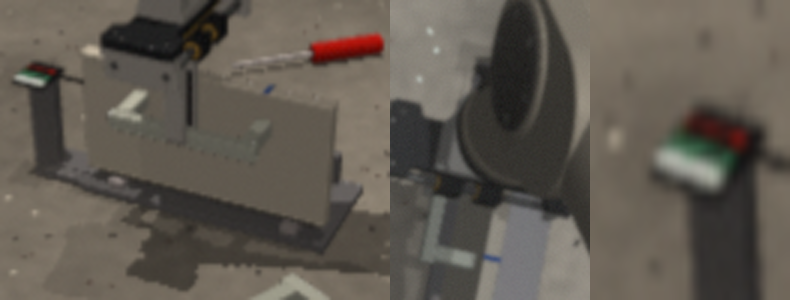

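The side view shows both feet against the door face and the door pushed back. Enlarged, the scale shows white and green clear at the near side, then a dark pointer near the green/yellow side (about (690,150) in the crop). The top view is partly hidden. I'll measure the door's travel from the near blue mark and the far edge to check the pointer.

```bash
python3 - <<'E'
from h import *
o,R=state(); y=R[:2,1]; x=np.array([y[1],-y[0]]); print('push',-np.array(o['ft_force'])[:2]@y)
def mark(im,f):
    g=cv2.cvtColor(f,cv2.COLOR_BGR2HSV); b=cv2.inRange(g,(105,70,50),(130,255,255)); b[:190]=0;b[230:]=0;b[:,:410]=0;b[:,460:]=0
    n,l,st,ce=cv2.connectedComponentsWithStats(b); 
    return [(ce[i],st[i,4],onz(im,[ce[i]],.155)[0]) for i in range(1,n) if st[i,4]>3]
t=grab('top'); a=mark(t,cv2.imread('pics/t5.png')); b=mark(t,t['frame']); print(a,b)
d=(b[0][2]-a[0][2])[:2]; print('door travel',d@y*1e3,'side',d@x*1e3)
# pointer: scale strip in the side view, expected scale positions along door y at z=.112, x=-185
s=grab('side'); h=np.array([.5925,-.1703]) ; 
P=[np.r_[h+x*-.185+y*(k/1e3),.112] for k in (0,8,14,20,25,30)]; print(proj(s,P).round(1).tolist())
im0=cv2.imread('pics/side0.png')
print('saturation/val'); 
cv2.imwrite('pics/sc.png',np.hstack([cv2.resize(im0[108:138,205:240],(400,343),interpolation=2),cv2.resize(s['frame'][108:138,205:240],(400,343),interpolation=2)]))
E
```

```text
t 8.2 pos [ 0.6006 -0.1384  0.1148] yaw_y -103.61324160924542 z [ 0.0008  0.0013 -1.    ] w 0.011418647708807522 ff 40.000571608543396 ft [ 2.0692  6.8336 -1.9285] tq [ 1.9055 -0.6318 -0.0882]
push 7.128587694207869
[(array([429.4286, 207.3571]), np.int32(14), array([ 0.5293, -0.164 ,  0.155 ]))] [(array([435.7333, 208.8667]), np.int32(15), array([ 0.5263, -0.1759,  0.155 ]))]
door travel 12.335102185316359 side 0.11785115986626735
[[218.8, 122.8], [220.1, 121.5], [221.1, 120.6], [222.1, 119.7], [223.0, 119.0], [223.8, 118.2]]
saturation/val
```

View pics/sc.png

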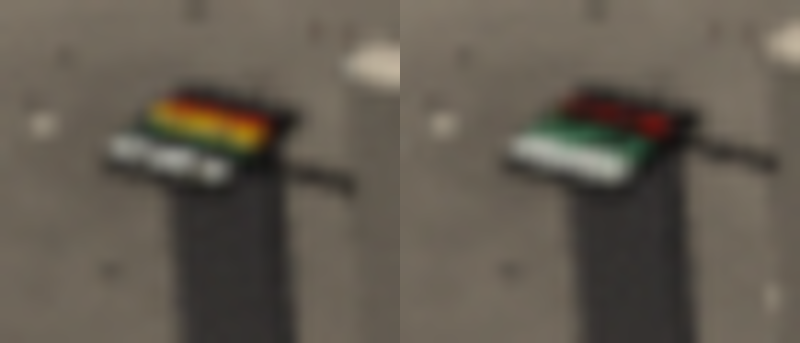

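At rest the raised pointer appears over the white/green line because of parallax (about 8 mm). It now appears over yellow, so it really stands at about 13 mm, which is in the green. The blue mark gives 12.3 mm. I'll add 1 mm and hold.

Emit:
move_arm([
  {"tx":-0.01,"ty":-0.03,"tz":0,"ax":0,"ay":0,"az":0,"hand":0},
  {"tx":-0.01,"ty":-0.03,"tz":0,"ax":0,"ay":0,"az":0,"hand":0},
  {"tx":-0.01,"ty":-0.03,"tz":0,"ax":0,"ay":0,"az":0,"hand":0},
  {"tx":-0.01,"ty":-0.03,"tz":0,"ax":0,"ay":0,"az":0,"hand":0},
  {"tx":-0.01,"ty":-0.03,"tz":0,"ax":0,"ay":0,"az":0,"hand":0},
  {"tx":-0.01,"ty":-0.03,"tz":0,"ax":0,"ay":0,"az":0,"hand":0},
  {"tx":-0.01,"ty":-0.03,"tz":0,"ax":0,"ay":0,"az":0,"hand":0},
  {"tx":-0.01,"ty":-0.03,"tz":0,"ax":0,"ay":0,"az":0,"hand":0},
  {"tx":-0.01,"ty":-0.03,"tz":0,"ax":0,"ay":0,"az":0,"hand":0},
  {"tx":-0.01,"ty":-0.03,"tz":0,"ax":0,"ay":0,"az":0,"hand":0},
])

```text
t: 9.55
position: [0.6003, -0.1392, 0.1148]
ee_rot: [-0.001, 0.993, -0.118, 0.0]
ft_force: [3.8, 7.9, -1.7]
width: 0.0113
finger_force: 40.0
```

Emit:
move_arm([
  {"tx":0,"ty":0,"tz":0,"ax":0,"ay":0,"az":0,"hand":0},
  {"tx":0,"ty":0,"tz":0,"ax":0,"ay":0,"az":0,"hand":0},
  {"tx":0,"ty":0,"tz":0,"ax":0,"ay":0,"az":0,"hand":0},
  {"tx":0,"ty":0,"tz":0,"ax":0,"ay":0,"az":0,"hand":0},
  {"tx":0,"ty":0,"tz":0,"ax":0,"ay":0,"az":0,"hand":0},
  {"tx":0,"ty":0,"tz":0,"ax":0,"ay":0,"az":0,"hand":0},
  {"tx":0,"ty":0,"tz":0,"ax":0,"ay":0,"az":0,"hand":0},
  {"tx":0,"ty":0,"tz":0,"ax":0,"ay":0,"az":0,"hand":0},
  {"tx":0,"ty":0,"tz":0,"ax":0,"ay":0,"az":0,"hand":0},
  {"tx":0,"ty":0,"tz":0,"ax":0,"ay":0,"az":0,"hand":0},
])

```text
t: 10.8
position: [0.6004, -0.1392, 0.1148]
ee_rot: [-0.001, 0.993, -0.119, 0.0]
ft_force: [4.1, 9.3, -1.7]
width: 0.0118
finger_force: 40.0
```

```bash
sed -i 's/^print(g\[v0.*$//' m.py; python3 m.py; ls -t pics | head -1; cp pics/$(ls -t pics | head -1) pics/final.png
```

```text
t 10.8 pos [ 0.6004 -0.1392  0.1148] yaw_y -103.61182440858148 z [ 0.001   0.0014 -1.    ] w 0.011759148877784148 ff 40.00067353248596 ft [ 4.095   9.2766 -1.7347] tq [ 2.0771 -0.7906  0.0036]
exp foot top [424.5257 209.7422] val [ 41  14 142]
mark [436.     208.7143] [ 0.5266 -0.1765  0.155 ] in handle frame [63.  53.6]
foot edges expected px 57 [415.2677 204.0659 428.1755 207.0333]
foot edges expected px 71 [413.9152 210.8506 426.8452 213.8307]
side: bar ends R top/bot outer [[294.5, 143.8], [294.3, 148.8], [245.4, 132.0], [245.6, 136.9]]
(330, 805, 3)
ov10.80.png
```

View pics/final.png

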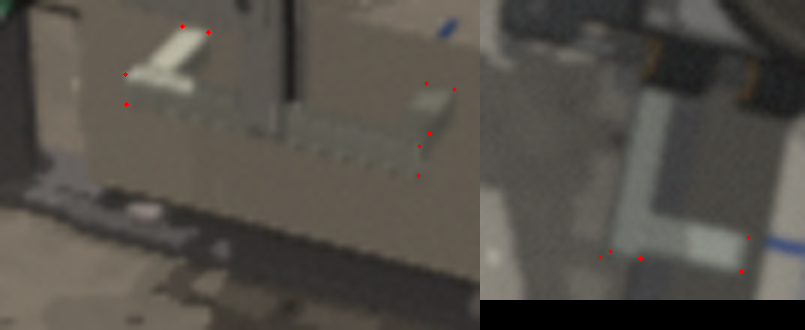

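The projected handle corners match the picture in both views. The mark sits at (63.0, 53.6) in the handle frame, against (64, 54) expected, so the feet are on the holes and flush. The push is about 10 N and steady. I'll hold a little longer, then hand in.

Emit:
move_arm([
  {"tx":0,"ty":0,"tz":0,"ax":0,"ay":0,"az":0,"hand":0},
  {"tx":0,"ty":0,"tz":0,"ax":0,"ay":0,"az":0,"hand":0},
  {"tx":0,"ty":0,"tz":0,"ax":0,"ay":0,"az":0,"hand":0},
  {"tx":0,"ty":0,"tz":0,"ax":0,"ay":0,"az":0,"hand":0},
  {"tx":0,"ty":0,"tz":0,"ax":0,"ay":0,"az":0,"hand":0},
  {"tx":0,"ty":0,"tz":0,"ax":0,"ay":0,"az":0,"hand":0},
  {"tx":0,"ty":0,"tz":0,"ax":0,"ay":0,"az":0,"hand":0},
  {"tx":0,"ty":0,"tz":0,"ax":0,"ay":0,"az":0,"hand":0},
  {"tx":0,"ty":0,"tz":0,"ax":0,"ay":0,"az":0,"hand":0},
  {"tx":0,"ty":0,"tz":0,"ax":0,"ay":0,"az":0,"hand":0},
])

```text
t: 12.15
position: [0.6004, -0.1392, 0.1148]
ee_rot: [-0.001, 0.993, -0.118, 0.0]
ft_force: [3.1, 8.1, -1.4]
width: 0.012
finger_force: 40.0
```

Emit:
move_arm([
  {"tx":0,"ty":0,"tz":0,"ax":0,"ay":0,"az":0,"hand":0},
  {"tx":0,"ty":0,"tz":0,"ax":0,"ay":0,"az":0,"hand":0},
  {"tx":0,"ty":0,"tz":0,"ax":0,"ay":0,"az":0,"hand":0},
  {"tx":0,"ty":0,"tz":0,"ax":0,"ay":0,"az":0,"hand":0},
  {"tx":0,"ty":0,"tz":0,"ax":0,"ay":0,"az":0,"hand":0},
  {"tx":0,"ty":0,"tz":0,"ax":0,"ay":0,"az":0,"hand":0},
  {"tx":0,"ty":0,"tz":0,"ax":0,"ay":0,"az":0,"hand":0},
  {"tx":0,"ty":0,"tz":0,"ax":0,"ay":0,"az":0,"hand":0},
  {"tx":0,"ty":0,"tz":0,"ax":0,"ay":0,"az":0,"hand":0},
  {"tx":0,"ty":0,"tz":0,"ax":0,"ay":0,"az":0,"hand":0},
])

```text
t: 13.4
position: [0.6004, -0.1392, 0.1148]
ee_rot: [-0.001, 0.993, -0.119, 0.0]
ft_force: [3.3, 7.6, -2.4]
width: 0.0117
finger_force: 40.0
```

```bash
python3 -c "
from h import *
state(); print(manip.job_done())"
```

```text
t 13.4 pos [ 0.6004 -0.1392  0.1148] yaw_y -103.61349522194998 z [ 0.0009  0.0014 -1.    ] w 0.011688360167877655 ff 40.00065207481384 ft [ 3.2642  7.5691 -2.4347] tq [ 2.0176 -0.7895 -0.0219]
the job is handed in; nothing more can be done
None
```

I handed the job in at 13.4 s: the small grey handle is gripped at 40 N with its feet within about 1 mm of the holes and flush by camera, and it has held the door about 13 mm back (in the green, wrist reading 8–10 N) for about 5 s.

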